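Find the socket that fits the marked port nut

ROBOT

A 6-joint arm with a two-finger parallel gripper is mounted at the origin on the work surface. World frame = base frame: x ahead of the robot, y to its left, z up, the work surface at z = 0. Lengths are in m, angles in rad, forces in N, time in s.
With the tool pointing down it reaches from about 0.25 to 0.725 m from the base axis. Payload 9.7 kg.
Tool frame: the origin (TCP) lies on the centre line of the jaws, within the pads' length; the fingertips stand ahead of it and the grasp point (between the pads) lies 2 mm behind it (ctrl.finger_overhang is the z of the fingertips in the tool frame, in m); z points along the fingers, y is the line along which they close (so a half turn about z gives the same grasp; the last joint's range is limited). The gripper opens to 85 mm and grips with 20 to 120 N. Pads are 22 mm wide; open, the fingers measure 114 mm over their backs; the gripper's body (76 mm by 85 mm) begins 54 mm behind the grasp point. The pads swing forward as they close: fully open they stand 13 mm farther back than shut.
Start: joints at [-1.165, 0.087, 0.176, 1.66, 0, 1.571], TCP at [0.217, -0.505, 0.248] pointing down, gripper open.
Joint ranges: [-3.13, 3.13], [-0.85, 1.81], [-1.15, 1.24], [-2.2, 2.28], [-1.44, 1.52], [-3.14, 3.14]. Speed limits (rad/s): [2.22, 2.22, 2.57, 3.14, 3.14, 3.14].

INTERFACE

Orientations are given as [roll, pitch, yaw] about the fixed x, y, z axes, in that order (R = Rz(yaw) Ry(pitch) Rx(roll)).
In Python, from plant import ctrl gives the robot as it stands.
- The arm moves only by the tool apply_moves, never from a script. Its argument "moves" is one flat list of numbers, 7 for each row, row after row: the shift along the tool's x, y, z as a fraction of full scale, then the turn, a rotation vector about the tool's x, y, z as a fraction of full scale, then the opening, from -1 (shut) to 1 (fully open). A call has 1 to 12 rows; each row shifts and turns the commanded pose from where the row before left it, along the tool's axes as they then stand; what a row does not reach is not made up. Full scale, the value 1, is 4 cm for a shift and 0.15 rad for a turn. A row lasts 1/10 s, in which the tool goes at most 50 mm and 8.59 degrees, less where a joint would pass 70% of its speed; a pose out of reach is approached as far as the arm can. A call with a number of a shift or a turn outside -1 to 1 is refused whole. A call with a gripper value outside its range is refused whole. The fingers move at their own pace and stop on an object; the grip force is fixed at half the most. Time passes only in rows, so rows that do not move let the fingers close. It gives the time, the measured TCP pose, the force, the opening and the grip force at its end, in the units of the state.
- ctrl.state(): the state, without advancing time (a new reading comes with each control period).
- ctrl.read_camera(name): name is "side" or "top"; returns (picture, depth): 400x640x3 uint8, red, green, blue; 400x640 float32, m along the optical axis (not along the pixel's ray), 0 where there is no reading.
- ctrl.calibration(name): a dict with "mtx" (3x3 intrinsics, pixels), "extrinsics" (4x4, takes a point from camera to world coordinates). Camera axes: x right, y up, looking along -z (the intrinsics and any distortion apply to the point x, -y, -z); pixel columns grow to the right and rows downward; lengths in m; the calibration is good to about 2 mm. A picture is of the moment at which its call begins. calibration takes no time and is no camera call.
- ctrl.hand_in(): hands the job in; it is judged then, once.
Trained networks look in the newest picture that a camera, given by its name, has taken for a name from the list of things; names that differ only in an ending like _2 or _b are one class to them, and where a whole thing is asked for, a point or a joint stands for the part that bears it (a point fixed in the world has none). Each returns a list of dicts, best first, with "score" (0 to 1); they miss things now and then, are a little off and sometimes report something else, mostly with a low value. They report only what shows in the picture. A call takes as long as a camera call.
- ctrl.masks_of(camera, label): "pixels" (400x640 bool, what is visible of it) and "point" ([column, row] in pixels, amid what is visible of it).
The state is a dict: "t": time; "qpos": joint angles; "joint_velocities": joint speeds; "joint_torque": joint torques, N m; "ee_pos": TCP position; "orientation": TCP orientation; "wrist_force": force on the tool from outside, world axes, zero at the start; "ft_torque": the same for the moment, N m; "grip_width": finger opening in m; "finger_force": force on a finger pad.
Only numpy, scipy, OpenCV 4.12 (cv2) and the standard library are available. Lean on these libraries where they do the work, as an engineer would, in place of code of your own. Each camera call takes 0.05 s, during which the arm holds its last target. There are 200 camera calls.

TASK

On the analyser's blue distribution block, find by trying which of the three sockets on the mat fits the hex nut on the red collar: the smallest one that goes all the way down over the nut (a bigger one slips on but rattles loose). Finish with that socket pushed straight down and fully home over the nut, down on the red collar, and keep holding it in the gripper: do not let go of it. The other two sockets end standing upright on the mat, and the bottle, beaker and jar are left where they are.

Things in the scene. Friction and masses are not known exactly. Their poses are not given: they have to be found in the camera images.
- mat: black rubber mat, 100 (x) x 260 (y) x 4 mm, fixed on the bench. Origin: centre of its underside. The sockets stand on it in a row along y, 75 mm apart, in any order
- block: fixed blue distribution block, 90 (x) x 260 (y) x 45 mm high, with three ports in a row along y, 80 mm apart, each with a collar and a hex nut on its top. Origin: centre of its underside
- collar_red: red plastic disc, 62 mm across and 4 mm thick, fixed on top of the blue block under one of the nuts. Origin: centre of its underside; it marks the port to work on
- collar_grey1: grey plastic disc, 62 mm across and 4 mm thick, fixed on top of the blue block under one of the nuts. Origin: centre of its underside
- collar_grey2: grey plastic disc, 62 mm across and 4 mm thick, fixed on top of the blue block under one of the nuts. Origin: centre of its underside
- nut_r: fixed brass hex nut on one of the three collars, 16 mm tall with a chamfered top edge; it does not turn. The three nuts are 17, 23 and 29 mm across flats; its name does not tell which. Origin: centre of its underside, on the top face of its collar. z up; two of its corners lie on its +x and -x axis
- nut_p: fixed brass hex nut on one of the three collars, 16 mm tall with a chamfered top edge; it does not turn. The three nuts are 17, 23 and 29 mm across flats; its name does not tell which. Origin: centre of its underside, on the top face of its collar. z up; two of its corners lie on its +x and -x axis
- nut_q: fixed brass hex nut on one of the three collars, 16 mm tall with a chamfered top edge; it does not turn. The three nuts are 17, 23 and 29 mm across flats; its name does not tell which. Origin: centre of its underside, on the top face of its collar. z up; two of its corners lie on its +x and -x axis
- socket_green_mid (a point): green box socket, 76 mm tall, about 0.2 kg, standing open end down on the mat. Lowest 22 mm: steel hexagon tube, 28 mm across flats, with an opening 19 mm across flats, 22 mm deep. 30 to 76 mm up: green square adapter to grip, 22 x 22 mm, sides along x and y. This point: on its axis, 38 mm above the underside. z up; hexagon corners on its +x and -x axis
- socket_green: the same green socket: origin at the centre of its underside, same axes as its centre point
- socket_yellow_mid (a point): yellow box socket, 76 mm tall, about 0.2 kg, standing open end down on the mat. Lowest 22 mm: steel hexagon tube, 34 mm across flats, with an opening 25 mm across flats, 22 mm deep. 30 to 76 mm up: yellow square adapter to grip, 22 x 22 mm, sides along x and y. This point: on its axis, 38 mm above the underside. z up; hexagon corners on its +x and -x axis
- socket_yellow: the same yellow socket: origin at the centre of its underside, same axes as its centre point
- socket_white_mid (a point): white box socket, 76 mm tall, about 0.2 kg, standing open end down on the mat. Lowest 22 mm: steel hexagon tube, 40 mm across flats, with an opening 31 mm across flats, 22 mm deep. 30 to 76 mm up: white square adapter to grip, 22 x 22 mm, sides along x and y. This point: on its axis, 38 mm above the underside. z up; hexagon corners on its +x and -x axis
- socket_white: the same white socket: origin at the centre of its underside, same axes as its centre point
- reagent: bystander: brown bottle, 60 mm across, 130 mm tall; origin at the centre of its underside
- beaker: bystander: glass beaker, 70 mm across, 85 mm tall; origin at the centre of its underside
- sample_jar: bystander: white jar with a blue cap, 60 mm across, 60 mm tall; origin at the centre of its underside

How it is judged:
By the outcome, as a careful person would: the job done as asked, in the order asked, and still so for the second after the job is handed in, while the arm keeps its last pose, push and grip.
It also fails if it takes over 64 s, if anything falls off the work surface, if the arm or the gripper's body presses on something with over 40 N, if the wrist force passes 120 N, or if a joint passes its speed limit or range.

## Working session

There is one attempt and no reset: what is moved stays moved. The work goes in short steps, Python scripts to look and compute and a tool call to move; the robot and the scene stay as the last step left them, time stands still between calls to the robot, and variables do not carry over. Pictures are saved under pics/ and viewed, at most 10 in all, crops included, and the job is handed in when it is done.

Besides the shell and the picture viewer there is one more tool, called after ">>>" as name(argument=value, ...) on one line, values as JSON. apply_moves: Moves the arm, as the interface text tells. Shift numbers are shares of 4 cm and turn numbers shares of 0.15 rad, none past 1 either way. Its arguments: {"type":"object","properties":{"moves":{"type":"array","items":{"type":"number"}}},"required":["moves"]}

```bash
mkdir -p pics; ls; python3 - <<'E'
from plant import ctrl
import cv2,numpy as np
s=ctrl.state();print(s, ctrl.finger_overhang)
for c in ("top","side"):
    p,d=ctrl.read_camera(c);cv2.imwrite(f"pics/{c}0.png",p[:,:,::-1]);print(c,ctrl.calibration(c))
E
```

```text
pics
{'t': 0.0, 'qpos': array([-1.16497300e+00,  8.74381866e-02,  1.75140749e-01,  1.65983726e+00,
       -9.36863552e-06,  1.57078565e+00]), 'joint_velocities': array([-0.00086928,  0.00210845, -0.00046396,  0.0001582 ,  0.00015429,
       -0.00046711]), 'joint_torque': array([-5.83019810e-04, -5.20383596e+01,  4.64808977e+01,  1.58467039e-02,
       -1.03015370e-04,  4.41797340e-06]), 'ee_pos': array([ 0.21703658, -0.50512495,  0.2475985 ]), 'orientation': array([-3.14025428e+00,  9.35433626e-06,  4.05834013e-01]), 'wrist_force': array([ 0.35030874, -0.78000017,  0.40419596]), 'ft_torque': array([-0.01563119,  0.02144152,  0.01289587]), 'finger_force': 0.0, 'grip_width': 0.08527623301638644} 0.017
top {'mtx': array([[503.92389928,   0.        , 319.4090947 ],
       [  0.        , 503.92389928, 193.86374204],
       [  0.        ,   0.        ,   1.        ]]), 'extrinsics': array([[ 0.00399239,  0.99823854, -0.05919361,  0.54456338],
       [-0.99995382,  0.00346775, -0.00896319, -0.02107033],
       [-0.00874214,  0.05922666,  0.99820628,  1.31849827],
       [ 0.        ,  0.        ,  0.        ,  1.        ]])}
side {'mtx': array([[363.85012704,   0.        , 319.02211053],
       [  0.        , 363.85012704, 198.03213101],
       [  0.        ,   0.        ,   1.        ]]), 'extrinsics': array([[-0.83045656,  0.3494993 , -0.43381118,  0.33831633],
       [-0.5569833 , -0.53567365,  0.63468366,  0.42264916],
       [-0.01055972,  0.76870279,  0.63951897,  0.48586473],
       [ 0.        ,  0.        ,  0.        ,  1.        ]])}
```

View pics/top0.png

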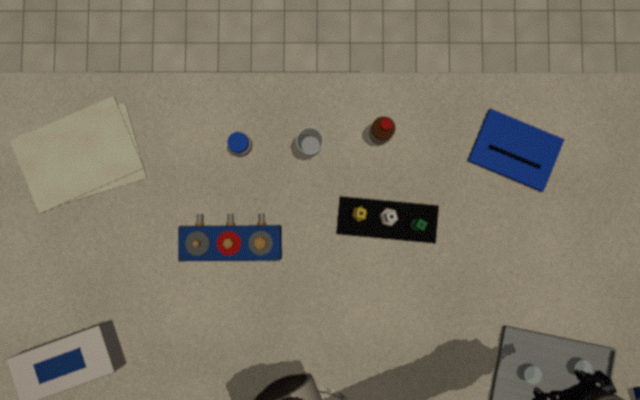

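View pics/side0.png

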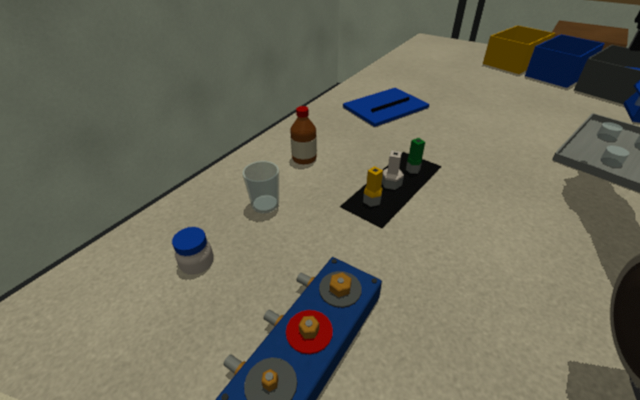

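The top view shows the block at about (230,243), with the red collar in the middle at (229,243). The mat is at about (388,220), with yellow at (360,214), white at (389,217) and green at (421,225). In the side view the red nut at (309,327) looks medium-sized, between the nut at (269,379) and the nut at (340,284).

```bash
cat > h.py <<'E'
from plant import ctrl
import cv2,numpy as np
def world(c,uv,d):
    K=ctrl.calibration(c);M=K["mtx"];E=K["extrinsics"]
    uv=np.atleast_2d(uv).astype(float);d=np.atleast_1d(d)
    x=(uv[:,0]-M[0,2])/M[0,0]*d;y=(uv[:,1]-M[1,2])/M[1,1]*d
    return (E@np.c_[x,-y,-d,np.ones_like(d)].T).T[:,:3]
def proj(c,P):
    K=ctrl.calibration(c);M=K["mtx"];E=np.linalg.inv(K["extrinsics"])
    p=(E@np.c_[np.atleast_2d(P),np.ones(len(np.atleast_2d(P)))].T).T
    return np.c_[M[0,2]+M[0,0]*p[:,0]/-p[:,2], M[1,2]-M[1,1]*p[:,1]/-p[:,2]]
def cloud(c,lab,d):
    r=ctrl.masks_of(c,lab)
    if not r: return None
    m=r[0]["pixels"]&(d>0);v,u=np.nonzero(m)
    return r[0]["score"],m,world(c,np.c_[u,v],d[v,u])
E
python3 - <<'E'
from h import *
np.set_printoptions(precision=4,suppress=True)
for c in ("top","side"):
    p,d=ctrl.read_camera(c)
    for l in ["mat","block","collar_red","socket_green","socket_yellow","socket_white","nut_r","nut_p","nut_q"]:
        r=cloud(c,l,d)
        if r is None: print(c,l,None);continue
        s,m,P=r; z=P[:,2]; zt=np.percentile(z,95); T=P[z>zt-.006]
        rect=cv2.minAreaRect((T[:,:2]*1000).astype(np.float32))
        print(c,l,round(s,2),len(P),"ztop",round(zt,4),"c",T[:,:2].mean(0),"rect",np.round(rect[0],1),np.round(rect[1],1),round(rect[2],1), np.round(np.argwhere(m).mean(0)[::-1],1))
    cr=(slice(185,275),slice(170,300)) if c=="top" else (slice(130,400),slice(210,450))
    if c=="top":
        a=cv2.resize(p[195:250,335:445],None,fx=7,fy=7,interpolation=cv2.INTER_CUBIC)
        cv2.imwrite("pics/crop_sock.png",a[:,:,::-1])
    else:
        a=cv2.resize(p[130:215,330:450],None,fx=6,fy=6,interpolation=cv2.INTER_CUBIC)
        cv2.imwrite("pics/crop_side.png",a[:,:,::-1])
E
```

```text
top mat 0.88 3333 ztop 0.0087 c [ 0.5568 -0.1843] rect [ 558.  -184.9] [260.7  99.8] 84.9 [386.3 219.2]
top block 0.98 2615 ztop 0.049 c [0.497  0.2176] rect [496.5 218.3] [ 88.1 258.8] 0.3 [229.9 240.2]
top collar_red 0.66 382 ztop 0.0527 c [0.4959 0.2178] rect [496.6 218.3] [58.9 57.8] 89.8 [228.7 242.6]
top socket_green 0.47 124 ztop 0.0833 c [ 0.5448 -0.2592] rect [ 545.1 -259.4] [20.3 22. ] 57.8 [418.6 224.3]
top socket_yellow 0.56 174 ztop 0.0826 c [ 0.5727 -0.1115] rect [ 572.6 -111.8] [21.4 21.8] 81.6 [359.  213.5]
top socket_white 0.71 204 ztop 0.082 c [ 0.5647 -0.1864] rect [ 564.7 -186.5] [21.9 21.9] 15.1 [388.2 216.1]
top nut_r 0.55 104 ztop 0.0688 c [0.498 0.138] rect [498.1 137.1] [25.4 28. ] 26.5 [259.7 242.4]
top nut_p 0.55 104 ztop 0.0688 c [0.498 0.138] rect [498.1 137.1] [25.4 28. ] 26.5 [259.7 242.4]
top nut_q 0.55 104 ztop 0.0688 c [0.498 0.138] rect [498.1 137.1] [25.4 28. ] 26.5 [259.7 242.4]
side mat 0.95 2291 ztop 0.0034 c [ 0.545  -0.1523] rect [ 555.4 -183. ] [261.2 100.6] 84.7 [391.2 195.2]
side block 0.92 7337 ztop 0.0451 c [0.494  0.2182] rect [494.8 218.6] [ 89.9 256. ] 0.6 [309.5 335.4]
side collar_red 0.96 1181 ztop 0.049 c [0.4927 0.2237] rect [494.4 221.2] [60.6 59.4] 23.4 [309.2 333.8]
side socket_green 0.94 476 ztop 0.0779 c [ 0.5419 -0.2555] rect [ 542.9 -257.4] [24.7 22.5] 65.1 [415.7 155.6]
side socket_yellow 0.63 1611 ztop 0.083 c [0.7496 0.0176] rect [748.6  17.2] [69.9 67.5] 86.3 [262.8 185.6]
side socket_white 0.7 538 ztop 0.0779 c [ 0.5601 -0.1808] rect [ 561.3 -183.3] [18.8 20.7] 21.1 [393.4 173.2]
side nut_r 0.81 388 ztop 0.0651 c [0.4942 0.2213] rect [494.2 220.5] [24.2 24.5] 75.0 [309.4 327.4]
side nut_p 0.81 388 ztop 0.0651 c [0.4942 0.2213] rect [494.2 220.5] [24.2 24.5] 75.0 [309.4 327.4]
side nut_q 0.81 388 ztop 0.0651 c [0.4942 0.2213] rect [494.2 220.5] [24.2 24.5] 75.0 [309.4 327.4]
```

View pics/crop_sock.png

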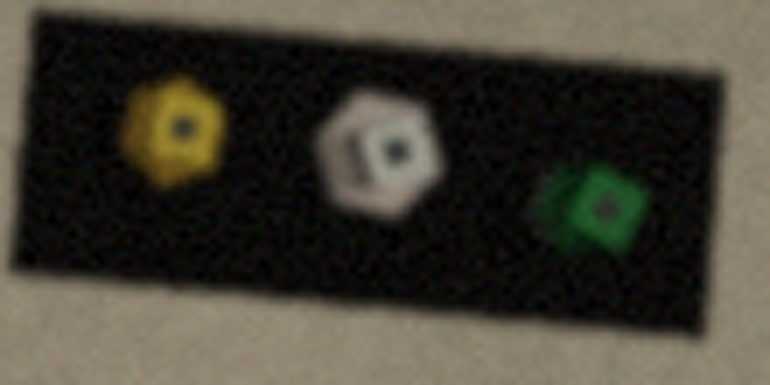

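The crop shows the three sockets at different yaws: yellow about -8°, white about 15°, green about -32°. Next I'll check the nut's yaw and start the approach to green. Green is the size below what the nut looks like, so it gets tried first.

```bash
cat >> h.py <<'E'
def go(x,y,z,yawdeg):
    "remaining move: turn first (units), then shifts in tool units at final yaw"
    s=ctrl.state();p=s["ee_pos"];y0=s["orientation"][2];a=np.radians(yawdeg)
    d=np.array([x,y,z])-p
    print("turn z",round(-(a-y0)/.15,3),"shift",np.round(np.array([d[0]*np.cos(a)+d[1]*np.sin(a),d[0]*np.sin(a)-d[1]*np.cos(a),-d[2]])/.04,3),"now",np.round(p,4),np.round(s["orientation"],3),s["t"],np.round(s["wrist_force"],1),s["grip_width"])
E
python3 - <<'E'
from h import *
p=cv2.imread("pics/side0.png");a=cv2.resize(p[255:400,225:395],None,fx=4.5,fy=4,interpolation=cv2.INTER_CUBIC)
cv2.imwrite("pics/nuts.png",a)
E
```

```text
(no output)
```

View pics/nuts.png

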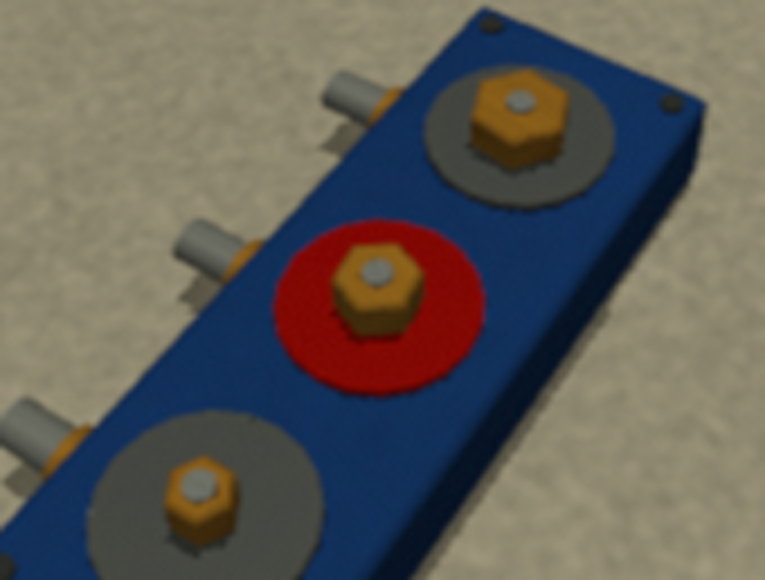

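>>> apply_moves(moves=[0,0,0,0,0,-0.8,0.1,0,0,0,0,0,-0.8,0.1,0,0,0,0,0,-0.8,0.1,0,0,0,0,0,-0.8,0.1,0,0,0,0,0,-0.82,0.1,0.87,0.33,0,0,0,0,0.1,0.87,0.33,0,0,0,0,0.1,0.87,0.33,0,0,0,0,0.1,0.87,0.33,0,0,0,0,0.1,0.87,0.33,0,0,0,0,0.1,0.87,0.33,0,0,0,0,0.1,0.87,0.33,0,0,0,0,0.1])

```text
t: 2.3
ee_pos: [0.4262, -0.3473, 0.2484]
orientation: [3.141, 0.0, 1.009]
wrist_force: [0.6, -0.8, -0.7]
grip_width: 0.047
finger_force: 0.0
```

The red nut at crop (377,275) is the mid-size one of the three, and each nut has its own yaw. I'll compute this one's yaw from its corners.

```bash
python3 - <<'E'
from h import *
go(.544,-.2585,.16,57.8)
C=np.array([[335,283],[354,245],[408,243],[424,277],[408,311],[352,311]])/[4.5,4]+[225,255]-0.4
K=ctrl.calibration("side");E=K["extrinsics"]
o=E[:3,3];w=world("side",C,np.ones(6))-o
P=o+w*((.0645-o[2])/w[:,2])[:,None]
c=P.mean(0);print(c);a=np.degrees(np.arctan2(*(P-c)[:,1::-1].T));print(a%60,np.hypot(*(P-c)[:,:2].T))
# mask-based: fit top hex of colour-segmented bright nut
im=cv2.imread("pics/side0.png").astype(int)
best=[]
g=cv2.GaussianBlur(cv2.imread("pics/side0.png"),(0,0),.6).astype(float)
# silhouette: non-red, use masks: nut prism silhouette IoU
ctrl.read_camera("side")
m=ctrl.masks_of("side","nut_r")[0]["pixels"]
S=8
M=cv2.resize(m[300:350,280:340].astype(np.uint8),None,fx=S,fy=S,interpolation=cv2.INTER_NEAREST)
res=[]
for af in (17,23,29):
  for yaw in range(-30,30,3):
    for dx in np.arange(-3,3.1,1):
      for dy in np.arange(-3,3.1,1):
        t=np.radians(yaw+60*np.arange(6));R=af/np.sqrt(3)/1000
        b=np.c_[c[0]+dx/1000+R*np.cos(t),c[1]+dy/1000+R*np.sin(t)]
        q=proj("side",np.r_[np.c_[b,np.full(6,.0485)],np.c_[(b-c[:2])*1+c[:2],np.full(6,.0645)]])
        h=cv2.convexHull(((q-[280,300]+.5)*S).astype(np.int32))
        I=np.zeros_like(M);cv2.fillConvexPoly(I,h,1)
        res.append(((I&M).sum()/(I|M).sum(),af,yaw,dx,dy))
res.sort(reverse=True);print(np.round(res[:8],3));print([max(r for r in res if r[1]==a) for a in (17,29)])
E
```

```text
turn z -0.0 shift [3.449 1.309 2.21 ] now [ 0.4262 -0.3473  0.2484] [3.141 0.    1.009] 2.3 [ 0.6 -0.8 -0.7] 0.04699029470174113
[0.49439491 0.2207358  0.0645    ]
[41.49774072 37.2627945  31.91455186 34.9365761  38.62549736 30.11079478] [0.01289268 0.01424374 0.01475241 0.01245186 0.01401567 0.01372952]
[[ 0.848 23.     0.     0.     0.   ]
 [ 0.846 23.    21.     0.     0.   ]
 [ 0.846 23.    18.     1.     0.   ]
 [ 0.846 23.    21.     1.     0.   ]
 [ 0.845 23.    18.     1.    -1.   ]
 [ 0.845 23.    15.     1.     0.   ]
 [ 0.844 23.    18.     0.     0.   ]
 [ 0.844 23.    24.     0.     0.   ]]
[(np.float64(0.7400704829031336), 17, -21, np.float64(-1.0), np.float64(0.0)), (np.float64(0.5963128142487856), 29, 6, np.float64(2.0), np.float64(-3.0))]
```

>>> apply_moves(moves=[0.86,0.33,0,0,0,0,0.1,0.86,0.33,0.3,0,0,0,0.1,0.86,0.33,0.9,0,0,0,0.1,0.86,0.33,0.9,0,0,0,0.1,0,0,0,0,0,0,0.1])

```text
t: 2.9
ee_pos: [0.5418, -0.2587, 0.1606]
orientation: [-3.134, 0.0, 1.012]
wrist_force: [0.1, 0.2, -1.0]
grip_width: 0.0469
finger_force: 0.0
```

```bash
python3 - <<'E'
from h import *
np.set_printoptions(precision=4,suppress=True)
go(.544,-.2585,.06,57.8)
F=np.mean([ctrl.read_camera("side")[0] for _ in range(3)],0)
c=F[308:348,288:332];R,G,B=[c[...,i] for i in range(3)]
a=np.clip(c,0,255).astype(np.uint8)
x,y=309-288,324-308
print(a[y-10:y+14:2,x-14:x+15:3].tolist()) if 0 else None
S=8;A=cv2.resize(c.astype(np.float32),None,fx=S,fy=S,interpolation=cv2.INTER_CUBIC)
bright=(A[...,1]>75)&(A[...,0]>90)
print("G row through top",np.round(c[12,5:38,1]).astype(int),"col",np.round(c[2:32,21,1]).astype(int))
np.save("nut.npy",c)
ctr=np.array([.4944,.2207]);res=[]
n,l,st,_=cv2.connectedComponentsWithStats(bright.astype(np.uint8));i=l[16*S-20,21*S-40];M=(l==(1+st[1:,4].argmax())).astype(np.uint8)
cs,_=cv2.findContours(M,cv2.RETR_EXTERNAL,2);M=cv2.drawContours(np.zeros_like(M),cs,-1,1,-1)
print(st[1:,:5])
for af in np.arange(19,26,.5):
  for yaw in range(-45,15,2):
    for dx in np.arange(-2,2.1,.5):
      for dy in np.arange(-2,2.1,.5):
        t=np.radians(yaw+60*np.arange(6));r=af/np.sqrt(3)/1000
        b=np.c_[ctr[0]+dx/1000+r*np.cos(t),ctr[1]+dy/1000+r*np.sin(t),np.full(6,.0645)]
        h=((proj("side",b)-[288,308]+.5)*S).astype(np.int32)
        I=np.zeros_like(M);cv2.fillConvexPoly(I,h,1)
        res.append(((I&M).sum()/(I|M).sum(),af,yaw,dx,dy))
res.sort(reverse=True);print(np.array(res[:10]))
for yy in range(-45,15,8): print(yy,max(r[0] for r in res if r[2] in(yy,yy+1)))
E
```

```text
turn z 0.02 shift [0.033 0.046 2.514] now [ 0.5418 -0.2587  0.1606] [-3.134  0.     1.012] 2.9 [ 0.1  0.2 -1. ] 0.046908936077338426
G row through top [  8   8   8   8   9   8   9  30  68  94 101 100 101 105 106 109 115 113
 107 103 104 105 102  82  44  12   6   8   7   9   8   8   8] col [ 20   8   7   7   7  27  73 100 102 106 115 119 118 116 115 102  85  92
 102 103  97  82  62  47  46  47  46  45  31   8]
[[    0     0    14    16   156]
 [   93    67   150   128 14265]]Traceback (most recent call last):
  File "<stdin>", line 23, in <module>
  File "h.py", line 9, in proj
    K=ctrl.calibration(c);M=K["mtx"];E=np.linalg.inv(K["extrinsics"])
ValueError: time passes only in moves, steps and waits
```

```bash
python3 - <<'E'
s=open("h.py").read()
s=s.replace("def world","from functools import lru_cache\n@lru_cache\ndef cal(c): return ctrl.calibration(c)\ndef world",1).replace("K=ctrl.calibration(c)","K=cal(c)")
open("h.py","w").write(s)
E
cat > nutfit.py <<'E'
from h import *
np.set_printoptions(precision=4,suppress=True)
c=np.load("nut.npy");S=8
A=cv2.resize(c.astype(np.float32),None,fx=S,fy=S,interpolation=cv2.INTER_CUBIC)
n,l,st,_=cv2.connectedComponentsWithStats((A[...,1]>65).astype(np.uint8));M=(l==(1+st[1:,4].argmax())).astype(np.uint8)
cs,_=cv2.findContours(M,cv2.RETR_EXTERNAL,2);M=cv2.drawContours(np.zeros_like(M),cs,-1,1,-1)
ctr=np.array([.4944,.2207]);res=[]
for af in np.arange(20,26,1):
  for yaw in range(-45,15,2):
    for dx in np.arange(-2,2.1,1):
      for dy in np.arange(-2,2.1,1):
        t=np.radians(yaw+60*np.arange(6));r=af/np.sqrt(3)/1000
        b=np.c_[ctr[0]+dx/1000+r*np.cos(t),ctr[1]+dy/1000+r*np.sin(t),np.full(6,.0645)]
        h=((proj("side",b)-[288,308]+.5)*S).astype(np.int32)
        I=np.zeros_like(M);cv2.fillConvexPoly(I,h,1)
        res.append(((I&M).sum()/(I|M).sum(),af,yaw,dx,dy))
res.sort(reverse=True);print(np.array(res[:10]))
for yy in range(-45,15,6): print(yy,max(r[0] for r in res if r[2]==yy))
E
python3 nutfit.py
```

```text
[[  0.962   22.     -23.       1.       0.    ]
 [  0.9601  22.     -21.       1.       0.    ]
 [  0.9577  22.     -19.       1.       0.    ]
 [  0.9567  22.     -25.       1.       0.    ]
 [  0.9514  22.     -17.       1.       0.    ]
 [  0.9486  22.     -27.       1.       0.    ]
 [  0.9395  23.     -21.       1.       0.    ]
 [  0.9395  22.     -15.       1.       0.    ]
 [  0.9383  22.     -29.       1.       0.    ]
 [  0.9375  23.     -25.       1.       0.    ]]
-45 0.876509736258319
-39 0.8927705600795673
-33 0.9180049121481202
-27 0.9485999232834675
-21 0.9600568769389866
-15 0.9395467602936483
-9 0.9093473763400414
-3 0.8860476663356505
3 0.8746233782205005
9 0.8709637739098346
```

>>> apply_moves(moves=[0.03,0.05,0.85,0,0,0,0.1,0,0,0.85,0,0,0,0.1,0,0,0.8,0,0,0,0.1,0,0,0,0,0,0,0.1,0,0,0,0,0,0,-1,0,0,0,0,0,0,-1,0,0,0,0,0,0,-1,0,0,0,0,0,0,-1,0,0,0,0,0,0,-1,0,0,0,0,0,0,-1])

```text
t: 4.05
ee_pos: [0.5447, -0.2626, 0.0696]
orientation: [3.137, 0.0, 1.008]
wrist_force: [-2.2, -2.5, 8.2]
grip_width: 0.0209
finger_force: 59.6
```

>>> apply_moves(moves=[0,0,-0.5,0,0,0,-1,0,0,-0.9,0,0,0,-1,0,0,-0.9,0,0,0,-1,0,0,-0.9,0,0,0,-1,0,0,0,0,0,0,-1])

```text
t: 4.55
ee_pos: [0.5455, -0.2624, 0.2016]
orientation: [3.132, -0.001, 1.009]
wrist_force: [0.8, 0.4, -2.0]
grip_width: 0.0208
finger_force: 59.3
```

```bash
python3 - <<'E'
from h import *
np.set_printoptions(precision=4,suppress=True)
go(.544,-.2585,.16,57.8)
for c in("top","side"):
    p,d=ctrl.read_camera(c); r=cloud(c,"socket_green",d)
    if r: print(c,r[0],len(r[2]),r[2].min(0),r[2].max(0),np.median(r[2],0),np.argwhere(r[1]).mean(0)[::-1])
cv2.imwrite("pics/held1.png",cv2.resize(p[60:240,300:520],None,fx=3,fy=3)[:,:,::-1])
E
```

```text
turn z 0.0 shift [ 0.062 -0.083  1.041] now [ 0.5455 -0.2624  0.2016] [ 3.132 -0.001  1.009] 4.55 [ 0.8  0.4 -2. ] 0.02077090359260253
top 0.42 82 [ 0.5346 -0.2871  0.0023] [ 0.5658 -0.2238  0.3247] [ 0.5495 -0.2485  0.1669] [424.0244 221.8415]
side 0.89 489 [ 0.5294 -0.2669  0.1285] [ 0.5589 -0.2404  0.2057] [ 0.543  -0.2481  0.1614] [423.6851 104.8119]
```

View pics/held1.png

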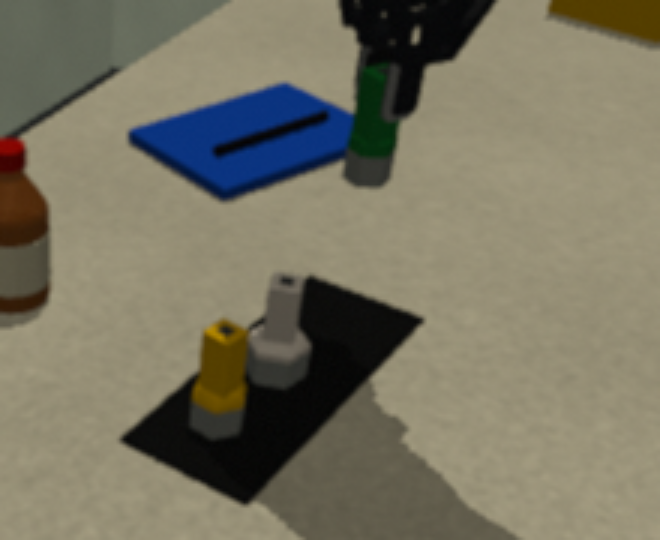

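Green is held but tilted, with its bottom leaning left at (368,170). The fingertips touched its shoulder while closing. I'll set it back down and regrip higher.

>>> apply_moves(moves=[0,0,0.9,0,0,0,-1,0,0,0.9,0,0,0,-1,0,0,0.8,0,0,0,-1,0,0,0.4,0,0,0,-1,0,0,0.15,0,0,0,-1,0,0,0,0,0,0,-1])

```text
t: 5.35
ee_pos: [0.5424, -0.2609, 0.0687]
orientation: [-3.139, 0.0, 1.009]
wrist_force: [-7.2, 3.4, 12.6]
grip_width: 0.0213
finger_force: 63.0
```

```bash
python3 - <<'E'
from h import *
go(.544,-.2585,.0725,57.8)
E
```

```text
turn z 0.0 shift [ 0.072  0.002 -0.094] now [ 0.5424 -0.2609  0.0687] [-3.139  0.     1.009] 5.35 [-7.2  3.4 12.6] 0.02125749189347723
```

>>> apply_moves(moves=[0,0,0,0,0,0,0.1,0,0,0,0,0,0,0.1,0,0,0,0,0,0,0.1,0,0,-0.5,0,0,0,0.1,0,0,-0.9,0,0,0,0.1,0,0,-0.9,0,0,0,0.1,0,0,0,0,0,0,0.1])

```text
t: 6.05
ee_pos: [0.5454, -0.2623, 0.1656]
orientation: [3.134, -0.001, 1.009]
wrist_force: [0.3, -0.0, 0.2]
grip_width: 0.047
finger_force: 0.0
```

```bash
python3 - <<'E'
from h import *
np.set_printoptions(precision=4,suppress=True)
p,d=ctrl.read_camera("side"); r=cloud("side","socket_green",d);P=r[2]
print(r[0],len(P))
for a,b in ((.004,.02),(.035,.07),(.071,.09)):
    T=P[(P[:,2]>a)&(P[:,2]<b)]; print(a,len(T),T.mean(0),cv2.minAreaRect((T[:,:2]*1000).astype(np.float32)))
go(.544,-.2585,.0725,57.8)
E
```

```text
0.71 464
0.004 77 [ 0.5395 -0.2476  0.0125] ((538.3658447265625, -251.12945556640625), (32.2545051574707, 17.35189437866211), 29.275358200073242)
0.035 192 [ 0.5398 -0.25    0.0526] ((540.5342407226562, -250.00924682617188), (29.6041316986084, 16.402280807495117), 13.853760719299316)
0.071 88 [ 0.5411 -0.2534  0.0761] ((541.8842163085938, -256.107177734375), (24.530601501464844, 21.43850326538086), 58.59516143798828)
turn z -0.0 shift [ 0.066 -0.045  2.209] now [ 0.5441 -0.2617  0.1608] [ 3.14  -0.     1.009] 6.15 [-0.4 -0.1 -0.9] 0.047116177530672446
```

>>> apply_moves(moves=[0.09,-0.06,0.8,0,0,0,0.1,0,0,0.8,0,0,0,0.1,0,0,0.57,0,0,0,0.1,0,0,0,0,0,0,0.1,0,0,0,0,0,0,0.1])

```text
t: 6.65
ee_pos: [0.5431, -0.2569, 0.0729]
orientation: [-3.14, 0.0, 1.009]
wrist_force: [0.2, 0.4, 0.4]
grip_width: 0.0474
finger_force: 0.0
```

>>> apply_moves(moves=[0,0,0,0,0,0,-1,0,0,0,0,0,0,-1,0,0,0,0,0,0,-1,0,0,0,0,0,0,-1,0,0,0,0,0,0,-1])

```text
t: 7.15
ee_pos: [0.5444, -0.2576, 0.0753]
orientation: [3.139, -0.0, 1.009]
wrist_force: [0.4, 0.5, 6.7]
grip_width: 0.0207
finger_force: 59.8
```

>>> apply_moves(moves=[0,0,-0.5,0,0,0,-1,0,0,-0.9,0,0,-0.39,-1,0,0,-0.9,0,0,-0.39,-1,0,0,-0.6,0,0,-0.39,-1,0.88,-0.47,0,0,0,0,-1,0.88,-0.47,0,0,0,0,-1,0.88,-0.47,0,0,0,0,-1,0.88,-0.47,0,0,0,0,-1,0.88,-0.47,0,0,0,0,-1,0.88,-0.47,0,0,0,0,-1,0.88,-0.47,0,0,0,0,-1,0.88,-0.47,0,0,0,0,-1])

```text
t: 8.35
ee_pos: [0.5099, 0.0619, 0.1898]
orientation: [3.141, -0.0, 1.184]
wrist_force: [-0.1, -0.2, -2.5]
grip_width: 0.0204
finger_force: 59.6
```

```bash
python3 - <<'E'
from h import *
go(.496,.2195,.16,67.8)
E
```

```text
turn z 0.006 shift [ 3.517 -1.812  0.745] now [0.5099 0.0619 0.1898] [ 3.141 -0.     1.184] 8.35 [-0.1 -0.2 -2.5] 0.020425984947237665
```

>>> apply_moves(moves=[0.85,-0.46,0,0,0,0,-1,0.85,-0.46,0,0,0,0,-1,0.85,-0.46,0,0,0,0,-1,0.85,-0.46,0.3,0,0,0,-1,0,0,0.3,0,0,0,-1,0,0,0,0,0,0,-1])

```text
t: 8.95
ee_pos: [0.4925, 0.2144, 0.1638]
orientation: [-3.14, 0.002, 1.186]
wrist_force: [-0.1, -1.1, -2.0]
grip_width: 0.0209
finger_force: 59.5
```

```bash
cat > rel.py <<'E'
from h import *
import sys
np.set_printoptions(precision=4,suppress=True)
lab,name=sys.argv[1:3]
p,d=ctrl.read_camera("side"); r=cloud("side",lab,d);P=r[2]
print(r[0],len(P),P.min(0),P.max(0))
zb=np.percentile(P[:,2],2)
for a,b in ((0,.018),(.022,.03),(.032,.05),(.05,.08)):
    T=P[(P[:,2]>zb+a)&(P[:,2]<zb+b)]
    if len(T)>5: print(a,len(T),np.median(T,0),np.round(cv2.minAreaRect((T[:,:2]*1000).astype(np.float32))[0],1))
cv2.imwrite(f"pics/{name}.png",cv2.resize(p[200:380,200:420],None,fx=3,fy=3,interpolation=cv2.INTER_CUBIC)[:,:,::-1])
go(.496,.2195,.14,67.8)
E
python3 rel.py socket_green over1
```

```text
0.64 865 [ 0.4718  0.1487 -0.0025] [0.5651 0.2308 0.1689]
0 6 [0.5177 0.2041 0.0467] [518.  203.5]
0.032 43 [0.4828 0.2246 0.0934] [486.8 220.6]
0.05 441 [0.483  0.2243 0.1132] [487.8 220.2]
turn z 0.004 shift [0.165 0.002 0.642] now [0.4934 0.2134 0.1657] [-3.141  0.001  1.184] 9.05 [ 0.3  0.6 -1.7] 0.02079925915903533
```

View pics/over1.png

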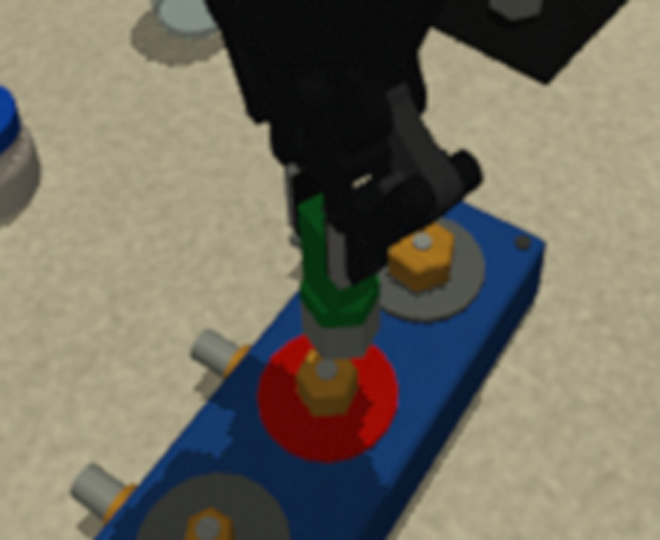

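Green hangs upright at crop (340,270), just above the red nut at (326,385). I'll centre it and press gently.

>>> apply_moves(moves=[0.16,0,0.3,0,0,0,-1,0,0,0.2,0,0,0,-1,0,0,0.1,0,0,0,-1,0,0,0.1,0,0,0,-1,0,0,0,0,0,0,-1])

```text
t: 9.55
ee_pos: [0.4957, 0.2197, 0.137]
orientation: [-3.141, 0.001, 1.184]
wrist_force: [0.2, -0.0, -2.4]
grip_width: 0.0208
finger_force: 59.5
```

>>> apply_moves(moves=[0,0,0.05,0,0,0,-1,0,0,0.05,0,0,0,-1,0,0,0.05,0,0,0,-1,0,0,0,0,0,0,-1])

```text
t: 9.95
ee_pos: [0.4964, 0.2203, 0.1359]
orientation: [3.139, -0.003, 1.184]
wrist_force: [-9.1, -3.9, 26.3]
grip_width: 0.0208
finger_force: 63.3
```

Green stops at the nut's top face under 26 N, with its bottom at about 0.065, so it is too small. I'll take it back to its place on the mat.

>>> apply_moves(moves=[0,0,-0.7,0,0,0,-1,0,0,-0.7,0,0,0,-1,-0.88,0.47,0,0,0,0,-1,-0.88,0.47,0,0,0,0,-1,-0.88,0.47,0,0,0,0,-1,-0.88,0.47,0,0,0,0,-1,-0.88,0.47,0,0,0,0,-1,-0.88,0.47,0,0,0,0,-1,-0.88,0.47,0,0,0,0,-1,-0.88,0.47,0,0,0,0,-1,-0.88,0.47,0,0,0,0,-1,-0.88,0.47,0,0,0,0,-1])

```text
t: 11.15
ee_pos: [0.5374, -0.1787, 0.188]
orientation: [3.141, -0.0, 1.184]
wrist_force: [1.2, -0.1, -2.4]
grip_width: 0.0208
finger_force: 59.6
```

```bash
python3 -c "
from h import *
go(.543,-.257,.077,67.8)"
```

```text
turn z 0.006 shift [-1.761  0.869  2.775] now [ 0.5374 -0.1787  0.188 ] [ 3.141 -0.     1.184] 11.15 [ 1.2 -0.1 -2.4] 0.02076142923964123
```

>>> apply_moves(moves=[-0.85,0.44,0,0,0,0,-1,-0.85,0.44,0,0,0,0,-1,0,0,0.9,0,0,0,-1,0,0,0.9,0,0,0,-1,0,0,0.7,0,0,0,-1,0,0,0.2,0,0,0,-1,0,0,0.08,0,0,0,-1,0,0,0,0,0,0,-1])

```text
t: 11.95
ee_pos: [0.5449, -0.2533, 0.0776]
orientation: [3.14, 0.0, 1.184]
wrist_force: [0.7, 0.1, -3.0]
grip_width: 0.021
finger_force: 59.6
```

>>> apply_moves(moves=[0,0,0.05,0,0,0,-1,0,0,0.03,0,0,0,-1,0,0,0,0,0,0,0.1,0,0,0,0,0,0,0.1,0,0,0,0,0,0,0.1,0,0,-0.5,0,0,0,0.1,0,0,-0.9,0,0,0,0.1,0,0,-0.9,0,0,-0.8,0.1,0,0,0,0,0,-0.8,0.1,0,0,0,0,0,0,0.1])

```text
t: 12.95
ee_pos: [0.5449, -0.2534, 0.1664]
orientation: [3.139, 0.001, 1.426]
wrist_force: [0.0, 0.2, -0.7]
grip_width: 0.047
finger_force: 0.0
```

```bash
python3 - <<'E'
from h import *
np.set_printoptions(precision=4,suppress=True)
p,d=ctrl.read_camera("side")
for l in ("socket_green","socket_yellow"):
    for r in ctrl.masks_of("side",l)[:2]:
        m=r["pixels"]&(d>0);v,u=np.nonzero(m);P=world("side",np.c_[u,v],d[v,u])
        T=P[(P[:,2]>.072)&(P[:,2]<.09)];B=P[(P[:,2]>.004)&(P[:,2]<.02)]
        print(l,r["score"],len(P),P.max(0),T.mean(0) if len(T) else 0,B.mean(0) if len(B) else 0, cv2.minAreaRect((T[:,:2]*1000).astype(np.float32)) if len(T)>4 else 0)
cv2.imwrite("pics/back.png",cv2.resize(p[100:230,320:470],None,fx=4,fy=4)[:,:,::-1])
go(.5715,-.1108,.073,81.6)
E
```

```text
socket_green 0.86 496 [ 0.5968 -0.2356  0.0797] [ 0.5429 -0.2503  0.0765] [ 0.5396 -0.2431  0.0122] ((542.9494018554688, -252.4874267578125), (23.500638961791992, 22.005382537841797), 66.41548156738281)
socket_green 0.44 602 [ 0.6105 -0.1143  0.0799] [ 0.5611 -0.1805  0.077 ] [ 0.5564 -0.1708  0.0119] ((556.2098388671875, -157.269775390625), (22.19066619873047, 77.52467346191406), 11.902225494384766)
socket_yellow 0.66 580 [ 0.5885 -0.0916  0.0799] [ 0.569  -0.1075  0.077 ] [ 0.5645 -0.0976  0.0121] ((569.4852905273438, -109.70476531982422), (23.133634567260742, 20.996538162231445), 75.46161651611328)
turn z -0.021 shift [3.617 0.162 2.278] now [ 0.544  -0.253   0.1641] [-3.14  -0.     1.421] 13.1 [-0.  -0.2 -1. ] 0.04683947870087335
```

View pics/back.png

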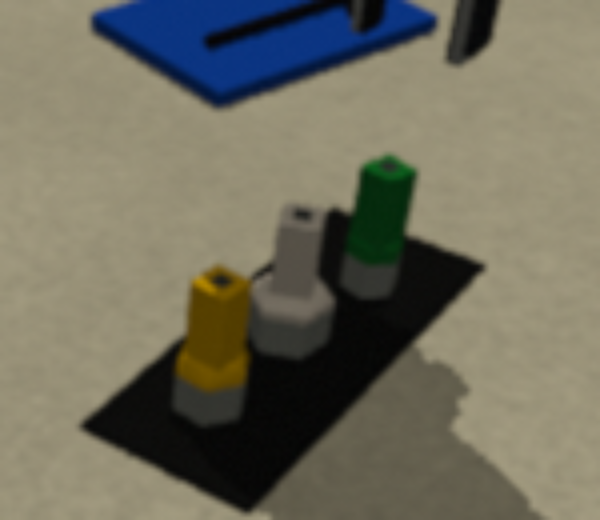

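All three sockets stand upright: yellow at crop (215,345), white at (295,280), green at (385,225). Next I'll grip yellow.

>>> apply_moves(moves=[0.9,0.04,0,0,0,0,0.1,0.9,0.04,0,0,0,0,0.1,0.9,0.04,0,0,0,0,0.1,0.92,0.04,0,0,0,0,0.1,0,0,0,0,0,0,0.1,0,0,0.8,0,0,0,0.1,0,0,0.8,0,0,0,0.1,0,0,0.6,0,0,0,0.1,0,0,0,0,0,0,0.1])

```text
t: 14.0
ee_pos: [0.5693, -0.1108, 0.0727]
orientation: [-3.134, -0.0, 1.422]
wrist_force: [-1.1, -0.6, 0.0]
grip_width: 0.0469
finger_force: 0.0
```

```bash
python3 -c "
from h import *
go(.572,-.1105,.074,81.6)"
```

```text
turn z -0.013 shift [ 0.019  0.066 -0.031] now [ 0.5693 -0.1108  0.0727] [-3.134 -0.     1.422] 14.0 [-1.1 -0.6  0. ] 0.04688047019116778
```

>>> apply_moves(moves=[0.02,0.05,-0.02,0,0,0,0.1,0,0,0,0,0,0,-1,0,0,0,0,0,0,-1,0,0,0,0,0,0,-1,0,0,0,0,0,0,-1,0,0,0,0,0,0,-1,0,0,-0.5,0,0,0,-1,0,0,-0.8,0,0,0,-1,0,0,-0.8,0,0,0.78,-1,0,0,-0.6,0,0,0.79,-1,0,0,0,0,0,0,-1])

```text
t: 15.1
ee_pos: [0.5753, -0.1106, 0.1902]
orientation: [3.135, -0.001, 1.186]
wrist_force: [-0.4, 0.2, -1.1]
grip_width: 0.0208
finger_force: 59.0
```

```bash
python3 -c "
from h import *
go(.4968,.2195,.165,68)"
```

```text
turn z -0.006 shift [ 6.916 -4.912  0.631] now [ 0.5753 -0.1106  0.1902] [ 3.135e+00 -1.000e-03  1.186e+00] 15.1 [-0.4  0.2 -1.1] 0.020792719748879758
```

>>> apply_moves(moves=[0.77,-0.55,0,0,0,0,-1,0.77,-0.55,0,0,0,0,-1,0.77,-0.55,0,0,0,0,-1,0.77,-0.55,0,0,0,0,-1,0.77,-0.55,0,0,0,0,-1,0.77,-0.55,0,0,0,0,-1,0.77,-0.55,0,0,0,0,-1,0.77,-0.55,0,0,0,0,-1,0.77,-0.53,0,0,0,0,-1,0,0,0.3,0,0,0,-1,0,0,0.2,0,0,0,-1,0,0,0,0,0,0,-1])

```text
t: 16.3
ee_pos: [0.4936, 0.2195, 0.1638]
orientation: [-3.14, 0.002, 1.19]
wrist_force: [0.0, -0.6, -1.5]
grip_width: 0.0208
finger_force: 59.0
```

```bash
cat > fit.py <<'E'
from h import *
from scipy.optimize import minimize
import sys
np.set_printoptions(precision=4,suppress=True)
go(.4968,.2195,.145,68)
s=ctrl.state();p0=s["ee_pos"]
F=[];
for _ in range(2): pic,d=ctrl.read_camera("side");F.append(pic)
m=ctrl.masks_of("side","socket_yellow")[0];print(m["score"],m["pixels"].sum())
f=np.mean(F,0)
# yellow shoulder edge & steel: save view with overlay of predicted model
yaw=s["orientation"][2]-np.pi/2;zb=p0[2]-.071
c=[float(a)/1000 for a in sys.argv[2:4]]
S=5;x0,y0,x1,y1=255,235,355,355
im=cv2.resize(pic[y0:y1,x0:x1],None,fx=S,fy=S,interpolation=cv2.INTER_CUBIC)[:,:,::-1].copy()
def draw(P,col):
    q=((proj("side",P)-[x0,y0]+.5)*S).astype(np.int32);cv2.polylines(im,[q],True,col,1)
t=yaw+np.radians(60)*np.arange(6)
for z in (zb,zb+.022):
    for R in ([.034/3**.5,.025/3**.5] if z==zb else [.034/3**.5]): draw(np.c_[p0[0]+c[0]+R*np.cos(t),p0[1]+c[1]+R*np.sin(t),np.full(6,z)],(255,255,255))
t=np.radians(-22+60*np.arange(6));R=.023/3**.5
draw(np.c_[.4954+R*np.cos(t),.2207+R*np.sin(t),np.full(6,.0645)],(0,255,0))
cv2.imwrite(sys.argv[1],im)
E
python3 fit.py pics/over2.png -2 1
```

```text
turn z 0.018 shift [0.03  0.075 0.471] now [0.4936 0.2195 0.1638] [-3.14   0.002  1.19 ] 16.3 [ 0.  -0.6 -1.5] 0.020752818582425933
0.96 1060
```

View pics/over2.png

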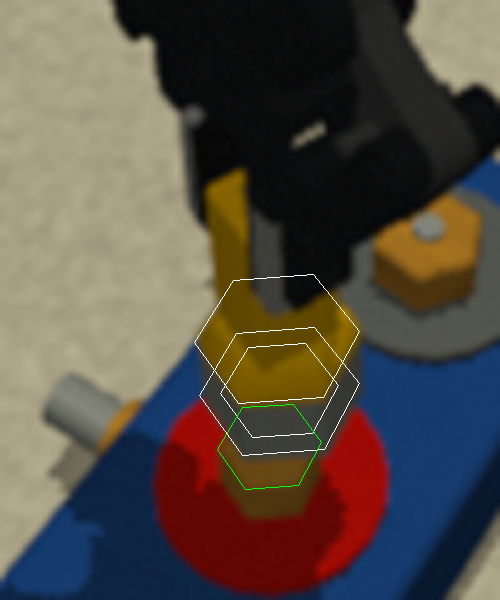

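The model overlay fits. Yellow's rim is near (285,455) in the crop and the nut is directly below it, needing about 3.5 mm more in +x. I'll correct that and descend.

>>> apply_moves(moves=[0.03,0.08,0.2,0,0,0.02,-1,0,0,0.2,0,0,0,-1,0,0,0.15,0,0,0,-1,0,0,0,0,0,0,-1,0,0,0,0,0,0,-1])

```text
t: 16.95
ee_pos: [0.4976, 0.2202, 0.1438]
orientation: [-3.141, 0.0, 1.186]
wrist_force: [0.1, -0.6, -1.2]
grip_width: 0.0205
finger_force: 59.1
```

```bash
python3 -c "
from h import *
go(.4968,.2195,.134,68)"
```

```text
turn z -0.007 shift [-0.024 -0.011  0.246] now [0.4976 0.2202 0.1438] [-3.141  0.     1.186] 16.95 [ 0.1 -0.6 -1.2] 0.020484688425235664
```

>>> apply_moves(moves=[-0.01,0,0.1,0,0,0,-1,0,0,0.1,0,0,0,-1,0,0,0.06,0,0,0,-1,0,0,0,0,0,0,-1])

```text
t: 17.35
ee_pos: [0.4977, 0.22, 0.1333]
orientation: [3.141, 0.0, 1.186]
wrist_force: [2.2, 0.2, -2.3]
grip_width: 0.0208
finger_force: 58.8
```

>>> apply_moves(moves=[0,0,0.06,0,0,0,-1,0,0,0.06,0,0,0,-1,0,0,0,0,0,0,-1])

```text
t: 17.65
ee_pos: [0.4976, 0.2199, 0.1285]
orientation: [3.142, 0.0, 1.186]
wrist_force: [2.2, -0.3, -2.1]
grip_width: 0.021
finger_force: 58.7
```

>>> apply_moves(moves=[0,0,0.06,0,0,0,-1,0,0,0.06,0,0,0,-1,0,0,0.05,0,0,0,-1,0,0,0,0,0,0,-1])

```text
t: 18.05
ee_pos: [0.4978, 0.2203, 0.1247]
orientation: [3.14, -0.003, 1.186]
wrist_force: [-5.1, 0.1, 18.2]
grip_width: 0.0207
finger_force: 61.4
```

>>> apply_moves(moves=[0,0,0.05,0,0,0,-1,0,0,0.04,0,0,0,-1,0,0,0,0,0,0,-1,0,0,0,0,0,0,-1])

```text
t: 18.45
ee_pos: [0.498, 0.2207, 0.1245]
orientation: [3.138, -0.005, 1.186]
wrist_force: [-13.0, -2.4, 40.3]
grip_width: 0.0206
finger_force: 64.9
```

```bash
sed -i 's/^yaw=.*/yaw=s["orientation"][2]-np.pi\/2;zb=.049/' fit.py; python3 fit.py pics/seat.png -2 1
```

```text
turn z -0.005 shift [-0.039 -0.018 -0.512] now [0.498  0.2207 0.1245] [ 3.138 -0.005  1.186] 18.45 [-13.   -2.4  40.3] 0.020555473497054402
0.67 448
```

View pics/seat.png

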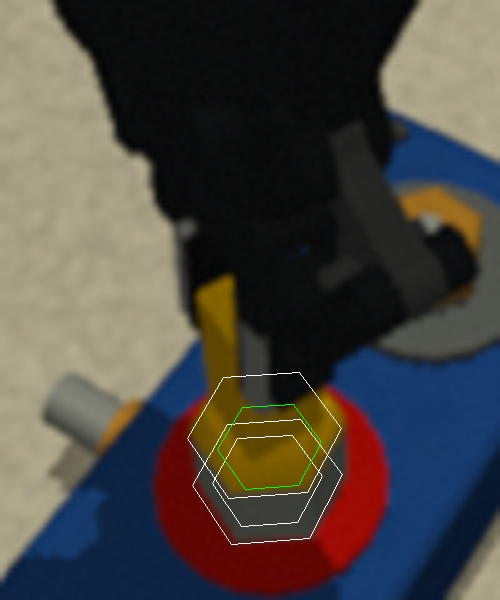

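The overlay shows yellow covering the nut. Its rim at crop (235-310, ~540) is close to the predicted seated position, so I'll measure that edge before trusting it.

```bash
python3 - <<'E'
from h import *
np.set_printoptions(precision=2,suppress=True)
f=np.mean([ctrl.read_camera("side")[0] for _ in range(4)],0)
s=ctrl.state();print(s["ee_pos"],s["wrist_force"])
G=f[...,1]
cols=range(303,317,2)
ed=[]
for u in cols:
    g=G[330:360,u]; i=np.where((g[:-1]>=32)&(g[1:]<32))[0]
    ed.append(330+i[0]+(g[i[0]]-32)/(g[i[0]]-g[i[0]+1]) if len(i) else np.nan)
print("actual",np.array(ed)); print(np.round(G[333:350,310]))
# collar outer edge bottom (red/blue) as reference
R=f[...,0];print("R col 309",np.round(R[345:362,309]))
t=np.radians(np.arange(0,360,2));q=proj("side",np.c_[.4954+.031*np.cos(t),.2207+.031*np.sin(t),np.full(180,.049)])
print("collar model extents",q.min(0),q.max(0))
m=(f[...,0]>60)&(f[...,1]<30)&(f[...,2]<40);v,u=np.nonzero(m[300:370,270:350]);print("collar seen",u.min()+270,u.max()+270,v.min()+300,v.max()+300)
for zb in (.049,.051,.053,.055):
    yaw=s["orientation"][2]-np.pi/2;t=yaw+np.radians(60)*np.arange(6);r=.034/3**.5
    b=proj("side",np.c_[.4954+r*np.cos(t),.2207+r*np.sin(t),np.full(6,zb)])
    o=[]
    for u in cols:
        vs=[]
        for k in range(6):
            a,c=b[k],b[(k+1)%6]
            if (a[0]-u)*(c[0]-u)<0: vs.append(a[1]+(u-a[0])/(c[0]-a[0])*(c[1]-a[1]))
        o.append(max(vs))
    print(zb,np.array(o))
E
```

```text
[0.5  0.22 0.12] [-14.08  -3.51  41.43]
actual [343.04 342.9  342.71 342.61 342.48 342.42 342.34]
[68. 62. 62. 62. 62. 62. 62. 62. 61. 47. 17.  4.  5.  5.  5.  5.  6.]
R col 309 [98. 98. 97. 97. 97. 97. 97. 95. 80. 47. 16. 12. 14. 14. 13. 14. 12.]
collar model extents [285.05 309.41] [332.53 353.09]
collar seen 286 331 314 353
0.049 [342.88 342.73 342.58 342.44 342.29 342.14 342.  ]
0.051 [342.06 341.91 341.77 341.62 341.47 341.33 341.18]
0.053 [341.24 341.09 340.95 340.8  340.65 340.51 340.36]
0.055 [340.41 340.27 340.12 339.98 339.83 339.68 339.54]
```

The rim edge matches the seated height of 0.049 to within about 0.5 px, and the stop is rigid, so yellow is fully home. I'll ease the push a little and hand in.

>>> apply_moves(moves=[0,0,-0.05,0,0,0,-1,0,0,-0.03,0,0,0,-1,0,0,0,0,0,0,-1,0,0,0,0,0,0,-1])

```text
t: 19.2
ee_pos: [0.4978, 0.2204, 0.1246]
orientation: [3.14, -0.003, 1.186]
wrist_force: [-6.3, -1.0, 20.5]
grip_width: 0.0209
finger_force: 62.0
```

```bash
python3 -c "
from plant import ctrl
print(ctrl.hand_in())"
```

```text
the job is handed in; nothing more can be done
None
```

The yellow socket is fully home over the nut on the red collar and still held in the gripper, and the job is handed in. I tried green first and it was too small; white I ruled out from the nut's 23 mm size in the images rather than by trying it. Green and white are standing on the mat.

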